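Open the gauged air line at the repair bench

ROBOT

A 7-joint arm with a two-finger parallel gripper is mounted at the origin on the work surface. World frame = base frame: x ahead of the robot, y to its left, z up, the work surface at z = 0. Lengths are in m, angles in rad, forces in N, time in s.
With the tool pointing down it reaches from about 0.425 to 0.95 m from the base axis. Payload 4.7 kg.
Tool frame: the origin (TCP) lies on the centre line of the jaws, within the pads' length; the fingertips stand 22 mm ahead of it and the grasp point (between the pads) lies 3 mm ahead of it; z points along the fingers, y is the line along which they close (so a half turn about z gives the same grasp; the last joint's range is limited). The gripper opens to 87 mm and grips with 3 to 60 N. Pads are 19 mm wide; open, the fingers measure 117 mm over their backs; the gripper's body (75 mm by 190 mm) begins 51 mm behind the grasp point.
Start: joints at [-1.243, 0.469, -0.049, 1.532, 0.024, 1.141, -0.082], TCP at [0.236, 0.633, 0.245] pointing down, gripper open.
Joint ranges: [-2.59, 2.59], [-0.33, 1.99], [-1.39, 1.29], [0.1, 2.45], [-1.04, 4.18], [0.21, 1.99], [-2.66, 2.66]. Speed limits (rad/s): [2.57, 2.57, 3.14, 3.14, 3.14, 3.14, 3.14].

INTERFACE

Orientations are given as a unit quaternion [w, x, y, z].
In Python, from bench import arm, cams, workorder, finder gives the robot as it stands.
- The arm moves only by the tool send_rows, never from a script. Its argument "motion" is one flat list of numbers, 7 for each row, row after row: the turn, a rotation vector about the tool's x, y, z normalised to -1 to 1, where 1 is 90 degrees, then the shift along the tool's x, y, z normalised to -1 to 1, where 1 is 40 cm, then the closure in counts, from 0 (fully open) to 255 (shut). A call has 1 to 12 rows; each row is the pose to reach, as a shift and turn from the pose commanded when the call began, along the tool's axes at that moment; what a row does not reach only later rows make up. A row lasts 1/8 s, in which the tool goes at most 62.5 mm and 10.7 degrees, less where a joint would pass 70% of its speed; a pose out of reach is approached as far as the arm can. A call with a number of a shift or a turn outside -1 to 1 is refused whole. A call with a gripper value outside its range is refused whole. The fingers move at their own pace and stop on an object; "force" is the grip in N (left out, the last holds). Time passes only in rows, so rows that repeat a pose let the fingers close. It gives the time, the measured TCP pose, the force, the opening and the grip force at its end, in the units of the state.
- arm.state(): the state, without advancing time (a new reading comes with each control period).
- cams.camera(name): name is "side" or "top" or "wrist"; returns a dict with "frame" (420x560x3 uint8, red, green, blue), "fov_y" (degrees; the focal length in pixels is half the picture's height over the tangent of half this angle, whatever the lens; pixels are square), "cx", "cy" (the principal point, pixels), "R" (3x3) and "t" (3): a world point X has camera coordinates R X + t; the wrist camera has in their place "tool_from_camera" (4x4, takes a point from camera to tool coordinates, whose origin is the TCP and whose axes are the flange's). Camera axes: x right, y down, z forward; pixel columns grow to the right and rows downward; lengths in m; the calibration is good to about 2 mm. A picture is of the moment at which its call begins: read the wrist's pose just before it. There is no depth.
- workorder.hand_in(): hands the job in; it is judged then, once.
Trained networks look in the newest picture that a camera, given by its name, has taken for a name from the list of things; names that differ only in an ending like _2 or _b are one class to them, and where a whole thing is asked for, a point or a joint stands for the part that bears it (a point fixed in the world has none). Each returns a list of dicts, best first, with "conf" (0 to 1); they miss things now and then, are a little off and sometimes report something else, mostly with a low value. They report only what shows in the picture. A call takes as long as a camera call.
- finder.outline_of(label, camera): "mask" (420x560 bool, what is visible of it) and "at" ([column, row] in pixels, amid what is visible of it).
The state is a dict: "t": time; "joint_positions": joint angles; "qvel": joint speeds; "tau": joint torques, N m; "ee_pos": TCP position; "tool_rot": TCP orientation; "contact_force": force on the tool from outside, world axes, zero at the start; "wrist_torque": the same for the moment, N m; "grip_width": finger opening in m; "gripper_force": force on a finger pad.
Only numpy, scipy, OpenCV 4.12 (cv2) and the standard library are available. Lean on these libraries where they do the work, as an engineer would, in place of code of your own. Each camera call takes 0.05 s, during which the arm holds its last target. There are 200 camera calls.

TASK

Two compressed-air lines with lever ball valves stand on the repair bench. Open the one that carries the round pressure gauge: swing its lever from across the pipe round to its stop, so that it lies in line with the pipe, and let go. Leave the lever of the other line, the one without a gauge, as you find it.

Things in the scene. Friction and masses are not known exactly. Their poses are not given: they have to be found in the camera images.
- gauge_line: The air line to open, fixed: base plate 270 x 80 mm, steel pipe 21 mm thick along its x at height 55 mm, black clamps up to 68 mm, brass valve mid-way. Origin on the bench under the valve stem, about which the lever turns; x along the pipe from gauge to outlet; z up. The gauge, a disc 54 mm across with white dial facing up, is at x = -85 mm, top at 110 mm; the rest but the lever is under 86 mm.
- gauge_lever (a joint): Angle of that line's lever, rad. 0: shut, across the pipe, pointing to the line's -y. It grows counter-clockwise seen from above to 1.571: open, along the pipe, pointing to the line's +x, away from the gauge. Hard stops at both ends. Starts between 0 and 0.4. Dry friction of about 0.3 N m (4 N at the grip); it stays where it is left.
- gauge_lever_grip (a point): Point at the middle of the thickness of that lever's black plastic sleeve, 85 mm from the stem axis, 104 mm above the bench. The sleeve is 64 mm long (57 to 121 mm from the axis), 20 mm wide, 12 mm thick (height 98 to 110 mm), with free space under it: 30 mm to the clamp and 32 mm to the pipe when open, 90 mm to the base plate.
- plain_lever_grip (a point): The same point on the equal lever of the other line, which has a small brass plug in place of the gauge. That lever starts at any angle and must stay as it is. The two lines stand about 0.3 to 0.46 m apart, either side of the robot's forward axis; either may be the left one.

How it is judged:
By the outcome, as a careful person would: the job done as asked, in the order asked, and still so for the second after the job is handed in, with the robot touching nothing.
It also fails if it takes over 35 s, if anything falls off the work surface, if the arm or the gripper's body presses on something with over 40 N, if the wrist force passes 120 N, or if a joint passes its speed limit or range.

## Working session

There is one attempt and no reset: what is moved stays moved. The work goes in short steps, Python scripts to look and compute and a tool call to move; the robot and the scene stay as the last step left them, time stands still between calls to the robot, and variables do not carry over. Pictures are saved under pics/ and viewed, at most 10 in all, crops included, and the job is handed in when it is done.

Besides the shell and the picture viewer there is one more tool, called by a JSON object that holds its "method" and its "body", one argument or row to a line. send_rows: Moves the arm, as the interface text tells. Its arguments: {"type":"object","properties":{"motion":{"type":"array"},"force":{"type":"number"}},"required":["motion"]}

```bash
mkdir -p pics
cat > h.py <<'E'
import numpy as np,cv2
from bench import arm,cams,workorder,finder
def ray(c,px):
    h=c["frame"].shape[0];f=h/2/np.tan(np.radians(c["fov_y"])/2)
    R=np.array(c["R"]);t=np.array(c["t"])
    d=R.T@np.array([(px[0]-c["cx"])/f,(px[1]-c["cy"])/f,1]);return -R.T@t,d
def atz(c,px,z):
    o,d=ray(c,px);return o+d*(z-o[2])/d[2]
E
python3 - <<'E'
from h import *
s=arm.state();print(s["t"],s["ee_pos"],s["tool_rot"],s["contact_force"])
for n in("top","side"):
    c=cams.camera(n);cv2.imwrite(f"pics/{n}0.png",c["frame"][:,:,::-1])
    for l,z in(("gauge_line",.05),("gauge_lever",.104),("gauge_lever_grip",.104),("plain_lever_grip",.104)):
        for r in finder.outline_of(l,n)[:3]: print(n,l,round(r["conf"],2),np.round(r["at"]),atz(c,r["at"],z).round(3),r["mask"].sum())
E
```

```text
0.0 [0.23560553 0.63196225 0.24350055] [-1.13113082e-04  1.77473576e-01  9.84125095e-01 -9.55916437e-04] [-0.00084549  0.44034515  0.80539531]
top gauge_line 0.56 [187. 201.] [0.562 0.154 0.05 ] 4573
top gauge_lever 0.77 [205. 184.] [0.588 0.106 0.104] 557
top gauge_lever_grip 0.6 [203. 186.] [0.584 0.109 0.104] 582
top plain_lever_grip 0.58 [382. 188.] [ 0.569 -0.264  0.104] 607
side gauge_line 0.55 [242. 178.] [0.535 0.145 0.05 ] 3643
side gauge_lever 0.87 [272. 161.] [0.595 0.103 0.104] 364
side gauge_lever_grip 0.64 [272. 164.] [0.589 0.093 0.104] 332
side plain_lever_grip 0.88 [382. 278.] [ 0.579 -0.28   0.104] 777
```

```bash
python3 -c "
import cv2
a=cv2.imread('pics/top0.png');cv2.imwrite('pics/top0c.png',cv2.resize(a[100:300,100:460],(792,440),interpolation=cv2.INTER_CUBIC))"
```

```text
(no output)
```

View pics/top0c.png

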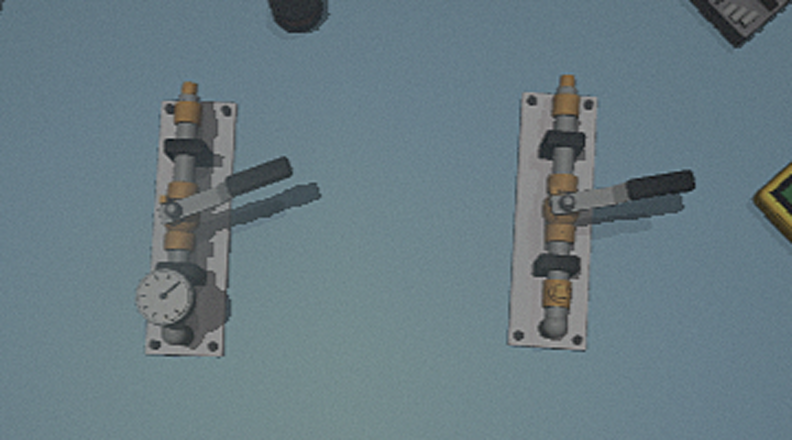

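View pics/side0.png

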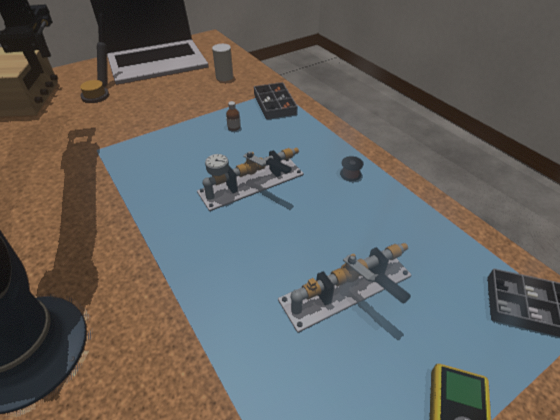

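The gauge line is the left one. In the top crop its stem is at (172,210), the sleeve's middle at about (259,176), the gauge at (164,295) and the outlet tip at (188,88). The side picture agrees: its gauge is at (217,162).

Run:
```python
from h import *
c=cams.camera("top")
P=lambda x,y,z:atz(c,(100+x/2.2,100+y/2.2),z)
s=P(172,210,.108);g=P(164,295,.11);o=P(188,88,.055);gr=P(259,176,.11)
print("stem",s,"gauge",g,"out",o,"grip",gr)
ax=(o-g)[:2];print("axis deg",np.degrees(np.arctan2(*ax[::-1])),"sg",np.linalg.norm((s-g)[:2]),"sgrip",np.linalg.norm((gr-s)[:2]),"lever deg",np.degrees(np.arctan2(*(gr-s)[1::-1])))
```

```text
stem [0.56388598 0.16072712 0.108     ] gauge [0.48287976 0.16696983 0.11      ] out [0.70058822 0.15759595 0.055     ] grip [0.59432425 0.07781724 0.11      ]
axis deg -2.4654612988166367 sg 0.08124640633234921 sgrip 0.0883206442090479 lever deg -69.8405615131178
```

```bash
cat >> h.py <<'E'
from scipy.spatial.transform import Rotation as Ro
def pose():
    s=arm.state();q=s["tool_rot"];return np.array(s["ee_pos"]),Ro.from_quat([q[1],q[2],q[3],q[0]]),s
def down(yaw):
    x=np.array([np.cos(yaw),np.sin(yaw),0]);z=np.array([0,0,-1.]);return Ro.from_matrix(np.c_[x,np.cross(z,x),z])
def row(p,yawdeg,ref=None):
    p0,R0=ref or pose()[:2]
    return np.r_[(R0.inv()*down(np.radians(yawdeg))).as_rotvec()/(np.pi/2),R0.inv().apply(np.array(p)-p0)/.4].round(4)
E
python3 - <<'E'
from h import *
print(row([.42,.36,.25],135),row([.593,.081,.25],110))
E
```

```text
[ 1.000e-04 -0.000e+00  2.728e-01 -6.696e-01 -4.775e-01 -1.360e-02] [ 1.0000e-04 -1.0000e-04  5.5060e-01 -1.3185e+00 -9.8000e-01 -1.3700e-02]
```

{"method": "send_rows", "body": {
  "motion": [0,0,0.27,-0.67,-0.48,-0.014,0,0,0,0.27,-0.67,-0.48,-0.014,0,0,0,0.27,-0.67,-0.48,-0.014,0,0,0,0.27,-0.67,-0.48,-0.014,0,0,0,0.27,-0.67,-0.48,-0.014,0,0,0,0.27,-0.67,-0.48,-0.014,0,0,0,0.27,-0.67,-0.48,-0.014,0]
}}

```text
t: 1.42
ee_pos: [0.4204, 0.3584, 0.2505]
tool_rot: [-0.0, 0.382, 0.924, 0.0]
contact_force: [0.4, 0.4, 1.2]
grip_width: 0.0867
gripper_force: 0.0
```

Run:
```python
from h import *
print(pose(),row([.593,.081,.25],110))
```

```text
(array([0.42040606, 0.35837923, 0.25045445]), Rotation.from_matrix(array([[-7.08511657e-01,  7.05699048e-01,  2.92957782e-04],
                            [ 7.05699037e-01,  7.08511337e-01,  7.44368962e-04],
                            [ 3.17736558e-04,  7.34134111e-04, -9.99999680e-01]])), {'t': 1.425, 'joint_positions': array([-0.89610607,  0.26142263,  0.13891398,  1.82832247, -0.04156432,
        1.05389925,  0.04605571]), 'qvel': array([-0.03979008,  0.0133791 , -0.05276131, -0.01097381, -0.01310381,
       -0.00237675, -0.00705392]), 'tau': array([  1.70420509, -38.23484302,   2.44864047, -22.34457135,
         0.11840925,   0.07655907,   0.07010152]), 'ee_pos': array([0.42040606, 0.35837923, 0.25045445]), 'tool_rot': array([-6.70233174e-06,  3.81764550e-01,  9.24259524e-01,  3.99915563e-04]), 'contact_force': array([0.38030827, 0.37357131, 1.22761517]), 'wrist_torque': array([0.001586  , 0.0142098 , 0.01995196]), 'gripper_force': 0.0, 'grip_width': 0.08667888734714023}) [ 4.000e-04 -3.000e-04  2.790e-01 -7.951e-01 -1.868e-01  7.000e-04]
```

{"method": "send_rows", "body": {
  "motion": [0,0,0.28,-0.795,-0.187,0,0,0,0,0.28,-0.795,-0.187,0,0,0,0,0.28,-0.795,-0.187,0,0,0,0,0.28,-0.795,-0.187,0,0,0,0,0.28,-0.795,-0.187,0,0,0,0,0.28,-0.795,-0.187,0,0,0,0,0.28,-0.795,-0.187,0,0,0,0,0.28,-0.795,-0.187,0,0]
}}

```text
t: 2.42
ee_pos: [0.5922, 0.0856, 0.2498]
tool_rot: [-0.001, 0.571, 0.821, 0.0]
contact_force: [-0.2, 0.7, -0.0]
grip_width: 0.0868
gripper_force: 0.0
```

```bash
cat >> h.py <<'E'
def wcam():
    p,R,s=pose();c=cams.camera("wrist");T=np.array(c["tool_from_camera"])
    Rw=R.as_matrix()@T[:3,:3];o=R.apply(T[:3,3])+p
    c["R"]=Rw.T;c["t"]=-Rw.T@o;return c
E
python3 - <<'E'
from h import *
p,R,s=pose();print(p,R.as_matrix()[:,0],s["joint_positions"])
c=wcam();cv2.imwrite("pics/w1.png",c["frame"][:,:,::-1])
for r in finder.outline_of("gauge_lever","wrist")[:2]:
    ys,xs=np.nonzero(r["mask"]);q=np.array([atz(c,(x,y),.110)[:2] for x,y in zip(xs[::7],ys[::7])])
    m=q.mean(0);u=np.linalg.svd(q-m)[2][0];k=(q-m)@u
    print(r["conf"],r["at"],len(xs),m,np.degrees(np.arctan2(u[1],u[0])),m+u*k.min(),m+u*k.max())
E
```

```text
[0.59215607 0.0856468  0.24977693] [-0.34757915  0.93764866  0.00192701] [-0.48880701  0.34741228  0.35913462  1.73389324 -0.13771493  1.08565395
  0.27015939]
0.82 [282.9, 172.9] 3216 [0.58393541 0.11476448] 108.96357979754032 [0.60564246 0.05159218] [0.56309319 0.1754199 ]
```

View pics/w1.png

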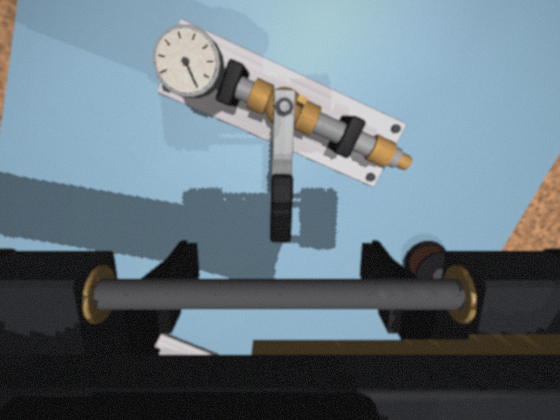

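The wrist picture shows the lever between the jaws. The stem is at (284,104), the sleeve runs from (282,176) to (281,241), the gauge is at (187,61) and the outlet tip at (410,161).

Run:
```python
from h import *
c=wcam();P=lambda x,y,z:atz(c,(x,y),z)[:2]
s=P(284,104,.11);g=P(187,61,.11);o=P(408,161,.055);a=P(282,176,.11);b=P(281,241,.11)
A=lambda v:np.degrees(np.arctan2(v[1],v[0]))
print(s,g,o,a,b,"axis",A(o-g),A(s-g),A(o-s),"lev",A(b-s),"d",[np.linalg.norm(v-s) for v in(a,b,g)])
gr=s+.085*(b-s)/np.linalg.norm(b-s);print(gr)
print(row([*gr,.107],A(s-b)))
```

```text
[0.56687598 0.16366424] [0.48396354 0.16754001] [0.70510986 0.15696277] [0.58599633 0.10747596] [0.60606482 0.05078499] axis -2.7383221770724893 -2.6763613601641745 -2.775483097940582 lev -70.85428300652273 d [np.float64(0.05935243100342794), np.float64(0.11948845851131709), np.float64(0.08300297191963188)]
[0.59475358 0.0833658 ]
[-1.000e-04 -6.000e-04  1.240e-02 -4.800e-03  4.800e-03  3.577e-01]
```

{"method": "send_rows", "body": {
  "motion": [0,0,0.012,-0.005,0.005,0.15,0,0,0,0.012,-0.005,0.005,0.26,0,0,0,0.012,-0.005,0.005,0.358,0,0,0,0.012,-0.005,0.005,0.358,0,0,0,0.012,-0.005,0.005,0.358,0,0,0,0.012,-0.005,0.005,0.358,255,0,0,0.012,-0.005,0.005,0.358,255,0,0,0.012,-0.005,0.005,0.358,255,0,0,0.012,-0.005,0.005,0.358,255,0,0,0.012,-0.005,0.005,0.358,255,0,0,0.012,-0.005,0.005,0.358,255],
  "force": 15
}}

```text
t: 3.95
ee_pos: [0.5955, 0.0808, 0.1069]
tool_rot: [-0.0, 0.581, 0.814, -0.0]
contact_force: [-0.3, 0.5, -0.7]
grip_width: 0.0348
gripper_force: 0.0
```

Run:
```python
from h import *
p,R,s=pose();print(p,R.as_matrix()[:,0],s["grip_width"],s["gripper_force"],s["contact_force"])
S=np.array([.566,.164]);v=p[:2]-S;r=np.linalg.norm(v);a0=np.degrees(np.arctan2(v[1],v[0]));print(r,a0)
y0=np.degrees(np.arctan2(R.as_matrix()[1,0],R.as_matrix()[0,0]))
for a in np.linspace(a0,-2.7+1.5,10)[1:]:
    t=np.radians(a);print(round(a,1),list(row([*(S+.085*np.array([np.cos(t),np.sin(t)])),p[2]],y0+a-a0,(p,R)).round(3)))
```

```text
[0.59551346 0.08082122 0.1068542 ] [-3.25193235e-01  9.45647584e-01  7.93058457e-05] 0.03484522827808622 0.0 [-0.30098964  0.51290103 -0.71082824]
0.0882595833777377 -70.46431807535892
-62.8 [np.float64(-0.0), np.float64(-0.0), np.float64(-0.086), np.float64(0.01), np.float64(0.028), np.float64(-0.0)]
-55.1 [np.float64(-0.0), np.float64(-0.0), np.float64(-0.171), np.float64(0.016), np.float64(0.056), np.float64(-0.0)]
-47.4 [np.float64(-0.0), np.float64(-0.0), np.float64(-0.256), np.float64(0.026), np.float64(0.083), np.float64(-0.0)]
-39.7 [np.float64(-0.0), np.float64(-0.0), np.float64(-0.342), np.float64(0.039), np.float64(0.108), np.float64(-0.0)]
-32.0 [np.float64(-0.0), np.float64(-0.0), np.float64(-0.428), np.float64(0.056), np.float64(0.132), np.float64(-0.0)]
-24.3 [np.float64(-0.0), np.float64(-0.0), np.float64(-0.513), np.float64(0.075), np.float64(0.153), np.float64(-0.0)]
-16.6 [np.float64(-0.0), np.float64(-0.0), np.float64(-0.599), np.float64(0.097), np.float64(0.171), np.float64(-0.0)]
-8.9 [np.float64(-0.0), np.float64(-0.0), np.float64(-0.684), np.float64(0.121), np.float64(0.186), np.float64(-0.0)]
-1.2 [np.float64(-0.0), np.float64(-0.0), np.float64(-0.77), np.float64(0.147), np.float64(0.197), np.float64(-0.0)]
```

{"method": "send_rows", "body": {
  "motion": [0,0,0,0,0,0,255,0,0,0,0,0,0,255,0,0,0,0,0,0,255,0,0,0,0,0,0,255,0,0,0,0,0,0,255],
  "force": 15
}}

```text
t: 4.58
ee_pos: [0.5956, 0.0809, 0.1069]
tool_rot: [0.0, 0.581, 0.814, 0.0]
contact_force: [1.9, 0.2, -0.7]
grip_width: 0.0194
gripper_force: 15.0
```

{"method": "send_rows", "body": {
  "motion": [0,0,-0.043,0.001,0.014,0,255,0,0,-0.086,0.003,0.029,0,255,0,0,-0.171,0.009,0.058,0,255,0,0,-0.256,0.019,0.086,0,255,0,0,-0.342,0.032,0.112,0,255,0,0,-0.428,0.049,0.136,0,255,0,0,-0.513,0.068,0.158,0,255,0,0,-0.599,0.09,0.177,0,255,0,0,-0.684,0.114,0.193,0,255,0,0,-0.684,0.114,0.193,0,255,0,0,-0.684,0.114,0.193,0,255]
}}

```text
t: 5.95
ee_pos: [0.6536, 0.1492, 0.1069]
tool_rot: [0.0, 0.083, 0.997, 0.0]
contact_force: [0.1, 1.9, -0.5]
grip_width: 0.0197
gripper_force: 15.0
```

Run:
```python
from h import *
p,R,s=pose();X=R.as_matrix()[:,0];print(p,X,s["grip_width"],s["gripper_force"],s["contact_force"],s["wrist_torque"],s["joint_positions"])
S=np.array([.566,.164]);v=p[:2]-S;r=np.linalg.norm(v);a0=np.degrees(np.arctan2(v[1],v[0]));print(r,a0,np.degrees(np.arctan2(-X[1],-X[0])))
y0=np.degrees(np.arctan2(X[1],X[0]))
for a in (-5,-2.7,-1,1):
    t=np.radians(a);print(a,row([*(S+r*np.array([np.cos(t),np.sin(t)])),p[2]],180+a,(p,R)).round(3))
```

```text
[0.653636   0.14919285 0.10689526] [-9.86173255e-01  1.65717567e-01 -6.46055556e-07] 0.019703207143949634 15.03346161916852 [ 0.10497231  1.89122227 -0.53552156] [ 0.22924152 -0.00518754  0.21952009] [-0.31548641  0.5924875   0.0408222   1.67166869 -0.03012223  0.8778611
  1.14193565]
0.0888781228685243 -9.590230189528402 -9.538921937040508
-5 [ 0.     0.    -0.05   0.001  0.018  0.   ]
-2.7 [ 0.     0.    -0.076  0.002  0.027  0.   ]
-1 [ 0.     0.    -0.095  0.002  0.033  0.   ]
1 [ 0.     0.    -0.117  0.004  0.041  0.   ]
```

{"method": "send_rows", "body": {
  "motion": [0,0,-0.025,0,0.009,0,255,0,0,-0.05,0.001,0.018,0,255,0,0,-0.076,0.002,0.027,0,255,0,0,-0.095,0.002,0.033,0,255,0,0,-0.106,0.003,0.037,0,255,0,0,-0.106,0.003,0.037,0,255]
}}

```text
t: 6.7
ee_pos: [0.6544, 0.1589, 0.1068]
tool_rot: [-0.002, 0.001, 1.0, -0.003]
contact_force: [-3.8, -9.3, 3.9]
grip_width: 0.0205
gripper_force: 15.5
```

Run:
```python
from h import *
p,R,s=pose();X=R.as_matrix()[:,0];print(p,s["contact_force"],s["wrist_torque"],s["grip_width"])
S=np.array([.566,.164]);v=p[:2]-S;print(np.linalg.norm(v),np.degrees(np.arctan2(v[1],v[0])),np.degrees(np.arctan2(-X[1],-X[0])))
```

```text
[0.65444089 0.15888587 0.10678836] [-3.75631643 -9.27393059  3.91265263] [-1.83917301  0.70951169 -0.40162761] 0.020489643640568142
0.08858863231594187 -3.309465568742326 -0.0952326915678615
```

{"method": "send_rows", "body": {
  "motion": [0,0,0.02,0,0.006,0,255,0,0,0.02,0,0.01,0,255,0,0,0.02,0,0.01,0,255]
}}

```text
t: 7.08
ee_pos: [0.6546, 0.159, 0.1067]
tool_rot: [-0.002, 0.017, 1.0, -0.006]
contact_force: [-4.1, -14.3, 5.4]
grip_width: 0.0201
gripper_force: 15.0
```

Run:
```python
from h import *
p,R,s=pose();X=R.as_matrix()[:,0];print(p,X,s["contact_force"],s["wrist_torque"],s["grip_width"])
S=np.array([.566,.164]);v=p[:2]-S;print(np.linalg.norm(v),np.degrees(np.arctan2(v[1],v[0])),np.degrees(np.arctan2(-X[1],-X[0])))
```

```text
[0.65455537 0.15898879 0.10671168] [-0.99941505  0.03402827  0.00341192] [ -4.10296001 -14.32066275   5.35036059] [-3.05581316  0.78967177 -0.043327  ] 0.020109486983813357
0.08869704223258414 -3.238822148070469 -1.9500638767881155
```

{"method": "send_rows", "body": {
  "motion": [0,0,0,0,-0.01,0,255,0,0,0,0,-0.015,0,255,0,0,0,0,-0.015,0,0,0,0,0,0,-0.015,0,0,0,0,0,0,-0.015,0,0,0,0,0,0,-0.015,0,0,0,0,0,0,-0.015,0,0,0,0,0,0,-0.015,0,0,0,0,0,0,-0.015,-0.1,0,0,0,0,0,-0.015,-0.22,0,0,0,0,0,-0.015,-0.36,0,0,0,0,0,-0.015,-0.36,0]
}}

```text
t: 8.57
ee_pos: [0.6576, 0.1625, 0.257]
tool_rot: [0.005, 0.015, 1.0, 0.002]
contact_force: [-0.4, 0.6, -0.3]
grip_width: 0.0864
gripper_force: 0.0
```

Run:
```python
from h import *
print(pose()[0]);c=wcam();cv2.imwrite("pics/w2.png",c["frame"][:,:,::-1])
for r in finder.outline_of("gauge_lever","wrist")[:1]:
    ys,xs=np.nonzero(r["mask"]);q=np.array([atz(c,(x,y),.110)[:2] for x,y in zip(xs[::7],ys[::7])])
    m=q.mean(0);u=np.linalg.svd(q-m)[2][0];print(r["conf"],m,np.degrees(np.arctan2(u[1],u[0])))
c=cams.camera("top")
cv2.imwrite("pics/t2.png",cv2.resize(c["frame"][100:300,100:460,::-1],(792,440),interpolation=cv2.INTER_CUBIC))
```

```text
[0.65761097 0.16254023 0.25704237]
0.69 [0.61859398 0.16093758] -2.5130680357447983
```

View pics/w2.png

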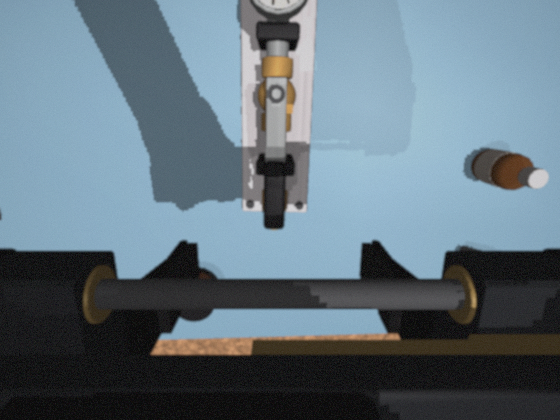

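View pics/t2.png

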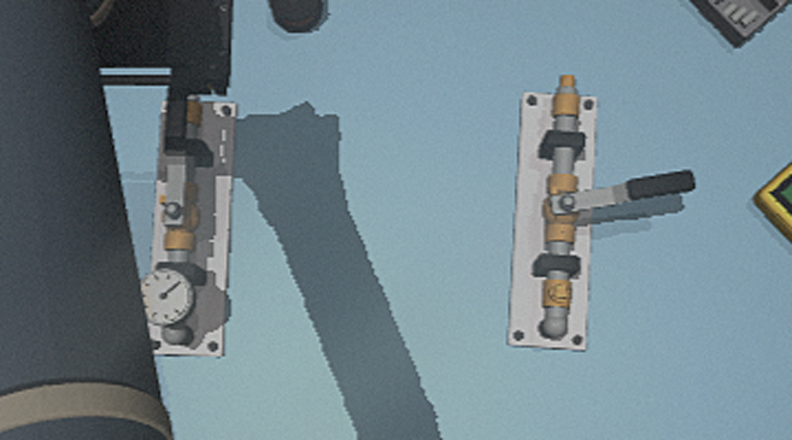

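The wrist picture shows the gauge line's lever lying along its pipe, from (276,93) to (273,225), at −2.5° against the pipe's −2.7°. In the top crop the plain lever is unchanged, from (566,202) to (690,181). The gripper is clear of everything.

```bash
python3 -c "
from bench import workorder;print(workorder.hand_in())"
```

```text
the job is handed in; nothing more can be done
None
```

The gauge line's lever is open at its stop, in line with the pipe and released; the plain line's lever was left as found, and the job is handed in (no verdict came back).

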